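# Back on their own mats: swap round the juice-stall things and lid the jar

## Task

The pink pitcher, the steel blender jar and the wooden tamper have been put back on one another's mats. Park one of them on the green board and stand each upright in the middle of its own mat: pitcher on pink, jar on black, tamper on cork; then, only when all three are home, take the orange silicone lid from the saucer and seat it on the jar. The counter is not wiped, so let none of the four touch it, and leave the glass tumbler and the whisk where they are.

Things in the scene. Friction and masses are not known exactly. Their poses are not given: they have to be found in the camera images.
- pitcher: Small pink plastic pitcher, dark pink flip-top lid (shut, fixed), 132 mm tall, 0.2-0.4 kg. Origin: centre of underside, z up. Belly to 78 mm across; straight round neck 56 mm across, 78 to 120 mm up: grip it from above, closing along the pitcher's y axis. Handle along +x out to 60 mm from the axis (33-113 mm up), small spout along -x out to 38 mm (108-118 mm up).
- jar: Single-serve steel blender jar, open at the top, 105 mm tall, 0.25 to 0.5 kg. Origin: centre of its underside, z up. Black collar 76 mm across up to 20 mm, steel hip 72 mm narrowing to the straight round cup, 60 mm outside, 54 mm inside, from 45 to 105 mm up: grip the cup from outside. Inner floor 48 mm up.
- tamper: Short wooden tamper standing on its thick end, 106 mm tall, 0.11 to 0.23 kg. Origin: centre of its underside, z up. Foot 44 mm across up to 30 mm, then narrowing to a straight round handle 28 mm across from 45 to 95 mm up: grip that.
- lid: Orange silicone lid (rigid), 0.05-0.1 kg, on a fixed white saucer (126 mm across, rim 16 mm high) whose floor is 6 mm above the counter. Origin: centre of the plug's underside, z up. Plug 40 mm across, 10 mm deep; brim 74 mm across, 10 to 16 mm up; round grip 26 mm across, 16 to 46 mm up. Seated, the plug hangs in the jar's mouth, the brim on its rim: origin 95 mm above the jar's.
- mat_pink: Deep pink round mat, fixed, 110 mm across, 10 mm thick; the pitcher's own. At the start the jar stands on it. Origin: centre of its underside on the counter.
- mat_black: Black rubber round mat, fixed, 110 mm across, 10 mm thick; the jar's own. At the start the tamper stands on it. Origin: centre of its underside on the counter.
- mat_cork: Cork round mat, fixed, 110 mm across, 10 mm thick; the tamper's own. At the start the pitcher stands on it. Origin: centre of its underside on the counter.
- board: Green plastic board, fixed, 110 by 110 mm, 10 mm thick, empty at the start: the free spot. Origin: centre of its underside on the counter.
- tumbler: Drinking glass, a bystander, 60 mm across and 85 mm tall, standing among the mats. Origin: centre of its underside. Not to be moved.
- whisk: Flat aluminium whisk, a bystander, 230 mm long, lying along the far side of the counter, 18 mm high. Origin: on the counter under its middle; x from the handle to the wires. Not to be moved.
Mind the look-alikes: they are no part of the job. What is shaped like the tamper but purple is not meant.

How it is judged:
By the outcome, as a careful person would: the job done as asked, in the order asked, and still so for the second after the job is handed in, with the robot touching nothing.
It also fails if it takes over 122 s, if anything falls off the work surface, if the arm or the gripper's body presses on something with over 40 N, if the wrist force passes 120 N, or if a joint passes its speed limit or range.

## Robot

A 6-joint arm with a two-finger parallel gripper is mounted at the origin on the work surface. World frame = base frame: x ahead of the robot, y to its left, z up, the work surface at z = 0. Lengths are in m, angles in rad, forces in N, time in s.
With the tool pointing down it reaches from about 0.4 to 0.825 m from the base axis. Payload 7 kg.
Tool frame: the origin (TCP) lies midway between the tips of the shut fingers; the grasp point (between the pads) lies 19 mm behind it; z points along the fingers, y is the direction in which the jaws open and shut (so a half turn about z gives the same grasp; the last joint's range is limited). The gripper opens to 85 mm and grips with 20 to 120 N. Pads are 22 mm wide; open, the fingers measure 114 mm over their backs; the gripper's body (76 mm by 85 mm) begins 54 mm behind the grasp point. The pads swing forward as they close: fully open they stand 13 mm farther back than shut.
Start: joints at [-1.06, 0.359, 0.012, 0, -1.224, -0.288], TCP at [0.149, -0.658, 0.231] pointing down, gripper open.
Joint ranges: [-3.07, 3.07], [-1.43, 2.12], [-1.02, 1.25], [-3.03, 1.67], [-3.05, -0], [-3.03, 3.03]. Speed limits (rad/s): [2.39, 2.39, 3.01, 3.14, 3.14, 3.14].

## Interface

Orientations are given as a unit quaternion [x, y, z, w].
In Python, from cell import get_obs, read_camera, get_calibration, finish_job gives the robot as it stands.
- The arm moves only by the tool move_arm, never from a script. Its argument "series" is a list of rows, each a list of 6 numbers: the shift along the tool's x, y, z in m, then the turn, a rotation vector about the tool's x, y, z in degrees. In form: [[tx, ty, tz, ax, ay, az], ...]. A call has 1 to 8 rows; each row is the pose to reach, as a shift and turn from the pose commanded when the call began, along the tool's axes at that moment; what a row does not reach only later rows make up. A row lasts 1/8 s, in which the tool goes at most 62.5 mm and 10.7 degrees, less where a joint would pass 70% of its speed; a pose out of reach is approached as far as the arm can. A call with a gripper value outside its range is refused whole. "gripper" is the closure, from 0 (fully open) to 1 (shut), set as the call begins (left out, the last holds). The fingers move at their own pace and stop on an object; the grip force is fixed at half the most. Time passes only in rows, so rows that repeat a pose let the fingers close. It gives the time, the measured TCP pose, the force and the opening at its end, in the units of the state.
- get_obs(): the state, without advancing time (a new reading comes with each control period).
- read_camera(name): name is "scene" or "top" or "wrist"; returns the picture (400x640x3 uint8, blue, green, red); there is no depth.
- get_calibration(name): a dict with "camera_matrix" (3x3 intrinsics, pixels), "rvec" (rotation vector, rad) and "tvec" (3), from world to camera coordinates, as OpenCV has them; the wrist camera has in their place "hand_eye" (4x4, takes a point from camera to tool coordinates, whose origin is the TCP and whose axes are the flange's). Camera axes: x right, y down, z forward; pixel columns grow to the right and rows downward; lengths in m; the calibration is good to about 2 mm. The wrist camera is an equidistant fisheye: a pixel r from the principal point sees the ray r / f radians off the axis. A picture is of the moment at which its call begins: read the wrist's pose just before it. get_calibration takes no time and is no camera call.
- finish_job(): hands the job in, once; it reports no verdict.
The state is a dict: "time_s": time; "joint_positions": joint angles; "joint_velocities": joint speeds; "effort": joint torques, N m; "position": TCP position; "orientation": TCP orientation; "ft_force": force on the tool from outside, world axes, zero at the start; "wrist_torque": the same for the moment, N m; "opening": finger opening in m.
Only numpy, scipy, OpenCV 4.12 (cv2) and the standard library are available. Lean on these libraries where they do the work, as an engineer would, in place of code of your own. Each camera call takes 0.05 s, during which the arm holds its last target. There are 200 camera calls.

## Working session

There is one attempt and no reset: what is moved stays moved. The work goes in short steps, Python scripts to look and compute and a tool call to move; the robot and the scene stay as the last step left them, time stands still between calls to the robot, and variables do not carry over. Pictures are saved under pics/ and viewed, about 12 in all and at most 16, crops included, and the job is handed in when it is done.

Besides the shell and the picture viewer there is one more tool, called by a JSON object that holds its "method" and its "body", one argument or row to a line. move_arm: Moves the arm, as the interface text tells. Its arguments: {"type":"object","properties":{"series":{"type":"array","items":{"type":"array","items":{"type":"number"}}},"gripper":{"type":"number"}},"required":["series"]}

```bash
mkdir -p pics; ls; python3 - <<'E'
from cell import *
import cv2
for n in ("scene","top"):
    cv2.imwrite(f"pics/{n}0.png",read_camera(n)); c=get_calibration(n); print(n,c)
print(get_calibration("wrist")); o=get_obs(); print(o)
E
```

```text
pics
scene {'camera_matrix': array([[456.76426349,   0.        , 316.77884768],
       [  0.        , 456.76426349, 199.67879247],
       [  0.        ,   0.        ,   1.        ]]), 'rvec': array([ 2.26745545,  1.22344719, -0.36380224]), 'tvec': array([-0.32520238, -0.38419291,  1.21280777])}
top {'camera_matrix': array([[485.38775811,   0.        , 317.65550145],
       [  0.        , 485.38775811, 206.43430298],
       [  0.        ,   0.        ,   1.        ]]), 'rvec': array([ 2.2017534 , -2.15227323,  0.07964464]), 'tvec': array([-1.04381489e-03,  5.93234554e-01,  1.05743508e+00])}
{'camera_matrix': array([[309.70691629,   0.        , 322.54710334],
       [  0.        , 309.70691629, 198.45106022],
       [  0.        ,   0.        ,   1.        ]]), 'hand_eye': array([[ 2.93807538e-04, -9.59278511e-01, -2.82461771e-01,
         7.07003598e-02],
       [ 9.99999774e-01,  4.52510086e-04, -4.96618460e-04,
         6.81697994e-04],
       [ 6.04212217e-04, -2.82461562e-01,  9.59278427e-01,
        -1.42158543e-01],
       [ 0.00000000e+00,  0.00000000e+00,  0.00000000e+00,
         1.00000000e+00]])}
{'time_s': 0.1, 'joint_positions': array([-1.05987967e+00,  3.59316969e-01,  1.11806938e-02, -2.98296118e-04,
       -1.22409219e+00, -2.88035822e-01]), 'joint_velocities': array([ 0.00133246, -0.00271775,  0.00196056, -0.00056706, -0.00061508,
        0.00103181]), 'effort': array([-3.22922402e-03, -5.84766555e+01,  2.94107527e+01,  6.95459336e+00,
       -3.17862941e-03,  4.83588380e-06]), 'position': array([ 0.14904453, -0.65791698,  0.23047126]), 'orientation': array([-1.11159404e-01,  9.93802322e-01,  7.14234458e-04, -1.49310287e-04]), 'ft_force': array([ 0.04984231, -0.25039747, -0.01765489]), 'wrist_torque': array([ 0.06275284, -0.02006823, -0.0066373 ]), 'opening': 0.08538328376776097}
```

View pics/scene0.png

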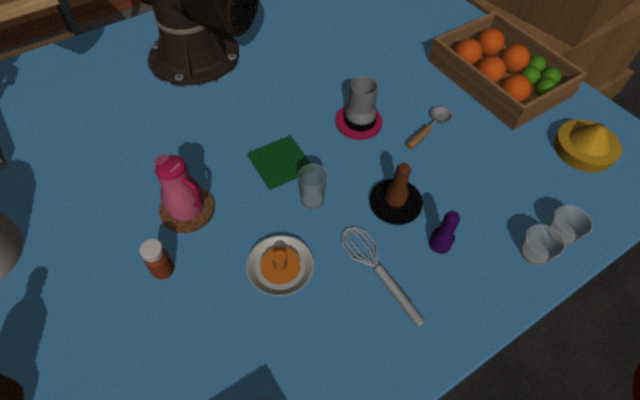

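View pics/top0.png

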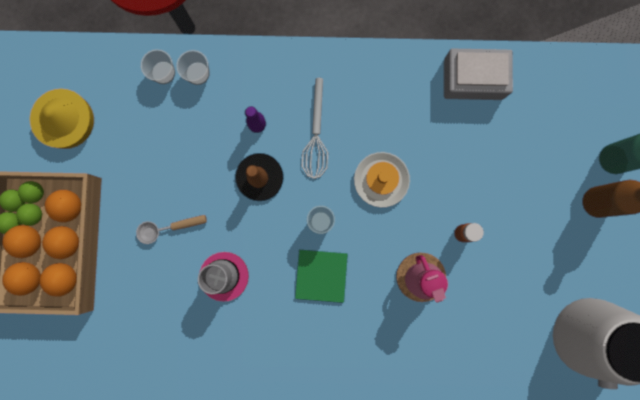

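The scene view shows the arm's base at upper left. In the top view (up is away from the robot, left is +y):
- Tamper on black at (259,177), jar on pink at (222,277), pitcher on cork at (420,277), empty green board at (322,276).
- Lid in the saucer at (382,180), tumbler at (320,220), whisk at (316,130).
- Tamper candidates are the brown one at (257,176) and the purple one at (256,120). The brown one, on the black mat, is meant.

```bash
cat > h.py <<'E'
import numpy as np, cv2
from scipy.spatial.transform import Rotation as R
from cell import *
def cam(n):
    c=get_calibration(n); Rm=R.from_rotvec(c["rvec"]).as_matrix(); return c["camera_matrix"],Rm,-Rm.T@c["tvec"]
def ray(n,p):
    K,Rm,o=cam(n); return o,Rm.T@np.linalg.solve(K,[p[0],p[1],1.])
def on(n,p,z):
    o,d=ray(n,p); return o+d*(z-o[2])/d[2]
def wray(p,ob):
    c=get_calibration("wrist"); K=c["camera_matrix"]; H=c["hand_eye"]
    v=(np.array(p,float)-K[:2,2])/K[0,0]; r=np.hypot(*v); d=np.array([*(v/r*np.sin(r) if r>0 else v),np.cos(r)])
    Q=R.from_quat(ob["orientation"]).as_matrix()
    return ob["position"]+Q@H[:3,3], Q@H[:3,:3]@d
def won(p,ob,z):
    o,d=wray(p,ob); return o+d*(z-o[2])/d[2]
def wproj(P,ob):
    c=get_calibration("wrist"); K=c["camera_matrix"]; H=c["hand_eye"]
    Q=R.from_quat(ob["orientation"]).as_matrix()
    q=H[:3,:3].T@(Q.T@(np.array(P)-ob["position"])-H[:3,3]); a=np.arctan2(np.hypot(q[0],q[1]),q[2])
    return K[:2,2]+K[0,0]*a*q[:2]/np.hypot(q[0],q[1])
def delta(ob,P,yaw=None):
    "tool-frame shift to TCP target P; yaw = wanted world direction (deg) of the jaw axis"
    Q=R.from_quat(ob["orientation"]).as_matrix(); s=Q.T@(np.array(P)-ob["position"]); 
    a=None
    if yaw is not None:
        cur=np.degrees(np.arctan2(Q[1,1],Q[0,1])); a=-((yaw-cur+90)%180-90)
    return np.round(s,4),a
E
cat > m1.py <<'E'
from h import *
T=cv2.imread("pics/top0.png"); hsv=cv2.cvtColor(T,cv2.COLOR_BGR2HSV)
def blob(n,lo,hi,box,z):
    x0,y0,x1,y1=box; m=np.zeros(T.shape[:2],np.uint8); m[y0:y1,x0:x1]=cv2.inRange(hsv,lo,hi)[y0:y1,x0:x1]
    cs,_=cv2.findContours(m,0,2); c=max(cs,key=cv2.contourArea)
    P=np.array([on("top",p[0],z)[:2] for p in c]).astype(np.float32)
    # robust circle: hull then min enclosing
    (cc,r)=cv2.minEnclosingCircle(P); (rc,wh,an)=cv2.minAreaRect(P)
    print(n,"area",cv2.contourArea(c),"enc",np.round(cc,4),round(r,4),"rect",np.round(rc,4),np.round(wh,4),round(an,1), "bbox",cv2.boundingRect(c))
blob("board",(45,80,30),(80,255,255),(280,240,365,320),.01)
blob("pinkmat",(160,120,60),(179,255,255),(190,240,260,310),.01)
blob("black",(0,0,0),(179,255,45),(225,145,295,210),.01)
blob("cork",(5,60,40),(25,255,200),(385,240,450,310),.01)
blob("lid",(5,150,120),(22,255,255),(350,150,415,215),.016+.006)
blob("saucer",(0,0,90),(179,70,255),(345,140,420,215),.016)
blob("tamper",(3,80,50),(20,255,255),(235,150,285,205),.06)
E
python3 m1.py; python3 - <<'E'
import cv2,numpy as np
T=cv2.imread("pics/top0.png")
c=[cv2.resize(T[y:y+80,x:x+100],None,fx=4,fy=4,interpolation=2) for x,y in((210,130),(180,235),(370,240),(280,190))]
cv2.imwrite("pics/crop.png",cv2.resize(np.vstack([np.hstack(c[:2]),np.hstack(c[2:])]),(750,600)))
E
```

```text
board area 2272.0 enc [0.4393 0.0018] 0.0743 rect [0.4395 0.0018] [0.108  0.1083] 86.7 bbox (295, 250, 52, 52)
pinkmat area 649.0 enc [0.4335 0.219 ] 0.0539 rect [0.4348 0.2137] [0.1073 0.0959] 15.0 bbox (202, 252, 46, 49)
black area 1607.5 enc [0.6588 0.1477] 0.0531 rect [0.6595 0.1483] [0.103  0.1023] 1.3 bbox (236, 154, 46, 46)
cork area 500.0 enc [ 0.4426 -0.2205] 0.0541 rect [ 0.4455 -0.2158] [0.0958 0.1057] 65.4 bbox (397, 253, 48, 48)
lid area 715.5 enc [ 0.6609 -0.1308] 0.0353 rect [ 0.6605 -0.1302] [0.0678 0.0672] 0.8 bbox (367, 163, 31, 31)
saucer area 2438.0 enc [ 0.6588 -0.1298] 0.0643 rect [ 0.6592 -0.1298] [0.1257 0.1269] 46.1 bbox (353, 151, 58, 57)
tamper area 339.5 enc [0.6566 0.1473] 0.0261 rect [0.6545 0.1461] [0.0461 0.0456] 1.8 bbox (246, 165, 22, 22)
```

View pics/crop.png

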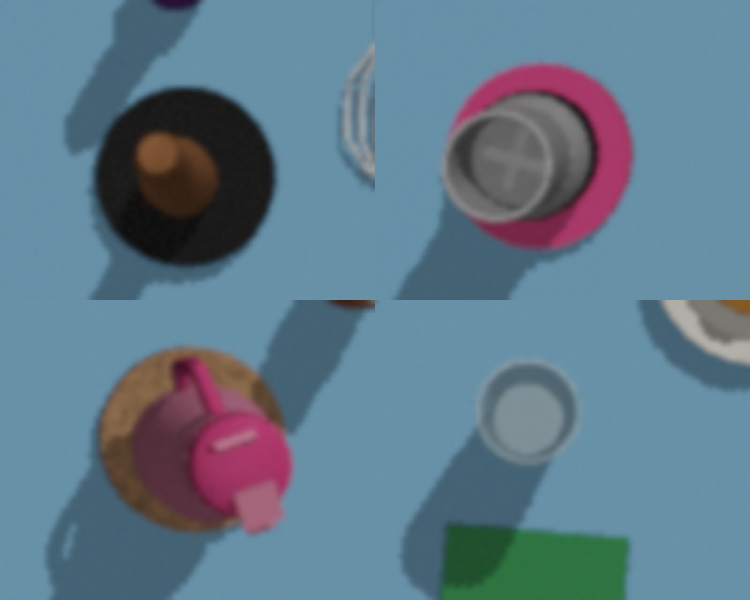

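The crop shows the brown wooden tamper on the black mat, the jar's open mouth at about (213,279), the pitcher's lid at about (434,284) with its handle towards (420,259) and spout towards (439,295), and the tumbler's rim at (320,220).

```bash
python3 - <<'E'
from h import *
f=lambda n,p,z:print(n,np.round(on("top",p,z),4))
f("tamper",(251.9,170.8),.112);f("jar",(212.8,279),.115);f("pitcher",(434,284),.142);f("tumbler",(320.5,219.9),.085)
a=on("top",(434,284),.142);s=on("top",(439,296),.125);
for z in(.07,.1,.12):
  h=on("top",(420.1,259.2),z);d=h-a;print("handle",z,np.round(h,4),np.hypot(*d[:2]),np.degrees(np.arctan2(d[1],d[0])))
d=a-s;print("spout yaw",np.degrees(np.arctan2(d[1],d[0])),np.hypot(*d[:2]))
f("whisk wires",(315,178),.01);f("whisk end",(319,80),.01);f("purple",(254,118),.08)
f("bottle",(470,233),.08)
ob=get_obs();Q=R.from_quat(ob["orientation"]).as_matrix();print(Q)
E
```

```text
tamper [0.6566 0.1488 0.112 ]
jar [0.4342 0.2198 0.115 ]
pitcher [ 0.4366 -0.2194  0.142 ]
tumbler [0.56   0.0053 0.085 ]
handle 0.07 [ 0.4825 -0.2067  0.07  ] 0.04765362917002315 15.496077076005912
handle 0.1 [ 0.4832 -0.2006  0.1   ] 0.05029127215185992 22.020629863730576
handle 0.12 [ 0.4837 -0.1965  0.12  ] 0.05238000107602575 25.97243326382487
spout yaw 29.554894934277467 0.02829942239875135
whisk wires [0.6587 0.0201 0.01  ]
whisk end [0.8865 0.0162 0.01  ]
purple [0.7757 0.1528 0.08  ]
bottle [ 0.5399 -0.3089  0.08  ]
[[-9.75287129e-01 -2.20940734e-01 -4.55557574e-04]
 [-2.20941161e-01  9.75286154e-01  1.38642124e-03]
 [ 1.37982067e-04  1.45281021e-03 -9.99998935e-01]]
```

{"method": "move_arm", "body": {
  "series": [
    [0, 0, -0.0625, 0, 0, 6.4],
    [0, 0, -0.12, 0, 0, 12.8],
    [0, 0, -0.12, 0, 0, 12.8]
  ]
}}

```text
time_s: 0.48
position: [0.1494, -0.66, 0.3571]
orientation: [0.001, 1.0, -0.004, 0.001]
ft_force: [-0.3, -0.3, -1.7]
opening: 0.0853
```

{"method": "move_arm", "body": {
  "series": [
    [-0.508, 0.807, 0.05, 0, 0, 0],
    [-0.508, 0.807, 0.05, 0, 0, 0],
    [-0.508, 0.807, 0.05, 0, 0, 0],
    [-0.508, 0.807, 0.05, 0, 0, 0],
    [-0.508, 0.807, 0.05, 0, 0, 0],
    [-0.508, 0.807, 0.05, 0, 0, 0],
    [-0.508, 0.807, 0.05, 0, 0, 0],
    [-0.508, 0.807, 0.05, 0, 0, 0]
  ]
}}

```text
time_s: 1.48
position: [0.4158, -0.2339, 0.3247]
orientation: [0.0, 1.0, 0.0, -0.0]
ft_force: [1.5, -0.5, 0.7]
opening: 0.0851
```

{"method": "move_arm", "body": {
  "series": [
    [-0.24, 0.38, 0.08, 0, 0, 0],
    [-0.24, 0.38, 0.08, 0, 0, 0],
    [-0.24, 0.38, 0.08, 0, 0, 0],
    [-0.24, 0.38, 0.08, 0, 0, 0],
    [-0.24, 0.38, 0.08, 0, 0, 0],
    [-0.24, 0.38, 0.08, 0, 0, 0],
    [-0.24, 0.38, 0.08, 0, 0, 0],
    [-0.24, 0.38, 0.08, 0, 0, 0]
  ]
}}

```text
time_s: 2.48
position: [0.6559, 0.1467, 0.2419]
orientation: [-0.001, 1.0, -0.001, -0.002]
ft_force: [-0.1, -0.5, -1.3]
opening: 0.0854
```

```bash
python3 - <<'E'
from h import *
o=get_obs();print(o["time_s"],o["position"],o["orientation"],o["joint_positions"])
im=read_camera("wrist");cv2.imwrite("pics/w1.png",im)
for P in((.6566,.1488,.116),(.659,.148,.01)):print(wproj(P,o))
E
```

```text
2.475 [0.65591156 0.14672165 0.24194341] [-8.52919654e-04  9.99997655e-01 -7.03804896e-04 -1.86215888e-03] [ 5.09117932e-01  3.50491047e-01  2.44856698e-02 -6.14400343e-04
 -1.24872957e+00 -2.07801279e+00]
[324.19778586 191.02010588]
[323.24043475 170.87043417]
```

View pics/w1.png

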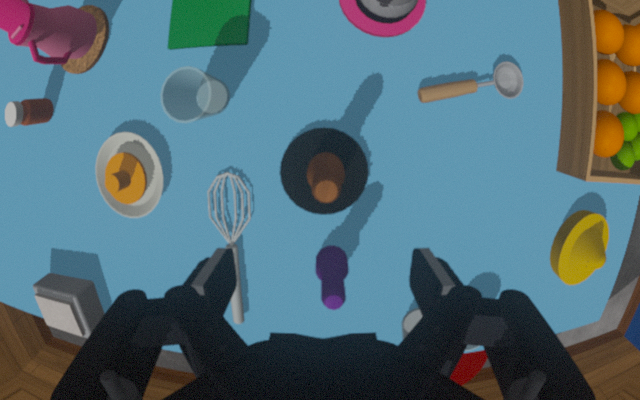

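The wrist view shows the brown tamper's tip at about (325,191) and the mat centre at about (323,171), both where I predicted. The purple tamper is farther off at (332,280). I'll go down and grip.

{"method": "move_arm", "body": {
  "series": [
    [0, 0.002, 0.06, 0, 0, 0],
    [0, 0.002, 0.12, 0, 0, 0],
    [0, 0.002, 0.16, 0, 0, 0],
    [0, 0.002, 0.178, 0, 0, 0],
    [0, 0.002, 0.178, 0, 0, 0],
    [0, 0.002, 0.178, 0, 0, 0]
  ]
}}

```text
time_s: 3.28
position: [0.6569, 0.1462, 0.0693]
orientation: [0.0, 1.0, 0.001, 0.001]
ft_force: [-0.1, 0.2, -0.5]
opening: 0.0855
```

{"method": "move_arm", "body": {
  "series": [
    [0, 0, 0, 0, 0, 0],
    [0, 0, 0, 0, 0, 0],
    [0, 0, 0, 0, 0, 0],
    [0, 0, 0, 0, 0, 0],
    [0, 0, 0, 0, 0, 0],
    [0, 0, 0, 0, 0, 0],
    [0, 0, 0, 0, 0, 0],
    [0, 0, 0, 0, 0, 0]
  ],
  "gripper": 1
}}

```text
time_s: 4.28
position: [0.6559, 0.146, 0.0677]
orientation: [0.0, 1.0, 0.0, 0.0]
ft_force: [-1.2, 0.3, 5.5]
opening: 0.0262
```

{"method": "move_arm", "body": {
  "series": [
    [0, 0, -0.02, 0, 0, 0],
    [0, 0, -0.06, 0, 0, 0],
    [0, 0, -0.1, 0, 0, 0],
    [0, 0, -0.13, 0, 0, 0],
    [0, 0, -0.13, 0, 0, 0]
  ]
}}

```text
time_s: 4.9
position: [0.6566, 0.1464, 0.1995]
orientation: [0.0, 1.0, 0.001, 0.002]
ft_force: [0.6, 0.2, -2.2]
opening: 0.0266
```

```bash
python3 - <<'E'
from h import *
o=get_obs();print(o["time_s"],o["position"],o["orientation"],o["ft_force"],o["opening"])
im=read_camera("wrist");cv2.imwrite("pics/w2.png",im)
E
```

```text
4.9 [0.65662207 0.14642737 0.19947588] [2.68308887e-04 9.99997912e-01 9.08038797e-04 1.81065623e-03] [ 0.60468589  0.23152891 -2.18807613] 0.02656318963032517
```

View pics/w2.png

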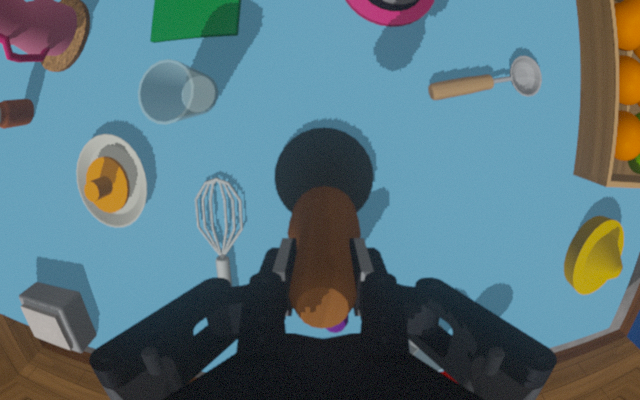

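The tamper is held upright at (325,250) and the black mat below it is empty. Next I'll carry it to the board.

{"method": "move_arm", "body": {
  "series": [
    [0.05, -0.033, 0, 0, 0, 0],
    [0.1, -0.067, 0, 0, 0, 0],
    [0.15, -0.1, 0, 0, 0, 0],
    [0.19, -0.127, 0, 0, 0, 0],
    [0.217, -0.1445, 0, 0, 0, 0],
    [0.217, -0.1445, 0, 0, 0, 0],
    [0.217, -0.1445, 0, 0, 0, 0]
  ]
}}

```text
time_s: 5.82
position: [0.4385, 0.0016, 0.1965]
orientation: [0.0, 1.0, -0.0, -0.0]
ft_force: [0.5, 1.6, -1.5]
opening: 0.0268
```

{"method": "move_arm", "body": {
  "series": [
    [0, 0, 0.04, 0, 0, 0],
    [0, 0, 0.08, 0, 0, 0],
    [0, 0, 0.11, 0, 0, 0],
    [0, 0, 0.12, 0, 0, 0],
    [0, 0, 0.126, 0, 0, 0],
    [0, 0, 0.126, 0, 0, 0],
    [0, 0, 0.126, 0, 0, 0]
  ]
}}

```text
time_s: 6.7
position: [0.4392, 0.0019, 0.072]
orientation: [0.0, 1.0, 0.0, 0.001]
ft_force: [-1.1, 0.1, -1.5]
opening: 0.0267
```

{"method": "move_arm", "body": {
  "series": [
    [0, 0, 0.002, 0, 0, 0],
    [0, 0, 0.004, 0, 0, 0],
    [0, 0, 0.004, 0, 0, 0]
  ]
}}

```text
time_s: 7.08
position: [0.4389, 0.0017, 0.0676]
orientation: [0.0, 1.0, 0.0, 0.0]
ft_force: [-0.1, 1.3, 3.8]
opening: 0.0267
```

{"method": "move_arm", "body": {
  "series": [
    [0, 0, 0, 0, 0, 0],
    [0, 0, 0, 0, 0, 0],
    [0, 0, 0, 0, 0, 0],
    [0, 0, 0, 0, 0, 0],
    [0, 0, 0, 0, 0, 0],
    [0, 0, -0.03, 0, 0, 0],
    [0, 0, -0.08, 0, 0, 0],
    [0, 0, -0.13, 0, 0, 0]
  ],
  "gripper": 0
}}

```text
time_s: 8.07
position: [0.4382, 0.0014, 0.1985]
orientation: [0.0, 1.0, -0.0, -0.0]
ft_force: [1.1, 0.6, -0.7]
opening: 0.0854
```

{"method": "move_arm", "body": {
  "series": [
    [0.001, 0.05, -0.04, 0, 0, 0],
    [0.002, 0.1, -0.04, 0, 0, 0],
    [0.003, 0.15, -0.04, 0, 0, 0],
    [0.004, 0.2, -0.04, 0, 0, 0],
    [0.004, 0.218, -0.04, 0, 0, 0],
    [0.004, 0.218, -0.04, 0, 0, 0],
    [0.004, 0.218, -0.04, 0, 0, 0]
  ]
}}

```text
time_s: 8.95
position: [0.4345, 0.2188, 0.237]
orientation: [0.0, 1.0, -0.0, -0.0]
ft_force: [-0.3, -0.5, -0.2]
opening: 0.0851
```

```bash
python3 - <<'E'
from h import *
o=get_obs();print(o["time_s"],o["position"],o["orientation"],o["opening"],o["joint_positions"])
cv2.imwrite("pics/w3.png",read_camera("wrist")); cv2.imwrite("pics/t3.png",read_camera("top"))
print(wproj((.4342,.2198,.115),o))
E
```

```text
8.95 [0.4345126  0.21880039 0.236962  ] [ 4.57691928e-04  9.99999855e-01 -2.03721068e-04 -1.97327434e-04] 0.08512945405086637 [ 8.71705415e-01  4.03544840e-02 -3.81070070e-01 -4.39782578e-05
 -1.14993759e+00 -2.44339915e+00]
[322.85363747 190.63277405]
```

View pics/w3.png

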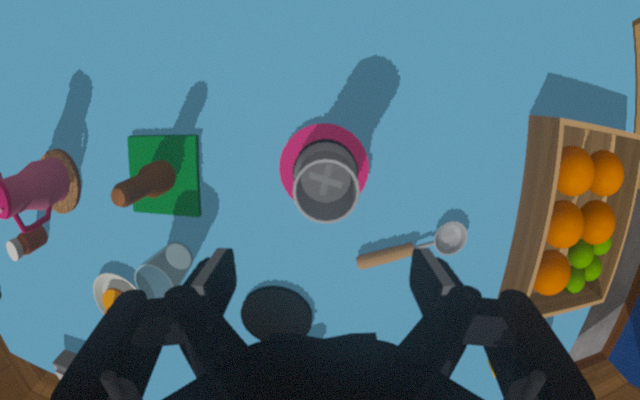

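The jar's rim is centred at (325,191) against a predicted (323,191). The tamper stands upright on the board at (145,185).

{"method": "move_arm", "body": {
  "series": [
    [0, 0.001, 0.06, 0, 0, 0],
    [0, 0.001, 0.11, 0, 0, 0],
    [0, 0.001, 0.15, 0, 0, 0],
    [0, 0.001, 0.168, 0, 0, 0],
    [0, 0.001, 0.168, 0, 0, 0],
    [0, 0.001, 0.168, 0, 0, 0]
  ]
}}

```text
time_s: 9.8
position: [0.4353, 0.2206, 0.0701]
orientation: [0.001, 1.0, 0.0, 0.001]
ft_force: [-0.0, -0.7, -0.4]
opening: 0.0853
```

{"method": "move_arm", "body": {
  "series": [
    [0, 0, 0, 0, 0, 0],
    [0, 0, 0, 0, 0, 0],
    [0, 0, 0, 0, 0, 0],
    [0, 0, 0, 0, 0, 0],
    [0, 0, 0, 0, 0, 0],
    [0, 0, 0, 0, 0, 0]
  ],
  "gripper": 1
}}

```text
time_s: 10.55
position: [0.4353, 0.2212, 0.0706]
orientation: [-0.0, 1.0, 0.001, 0.001]
ft_force: [-0.9, 0.1, 6.8]
opening: 0.06
```

{"method": "move_arm", "body": {
  "series": [
    [0, 0, -0.02, 0, 0, 0],
    [0, 0, -0.06, 0, 0, 0],
    [0, 0, -0.09, 0, 0, 0],
    [0, 0, -0.11, 0, 0, 0],
    [0, 0, -0.11, 0, 0, 0]
  ]
}}

```text
time_s: 11.18
position: [0.4351, 0.2212, 0.1806]
orientation: [0.0, 1.0, 0.001, 0.001]
ft_force: [-0.3, 0.0, -3.8]
opening: 0.0595
```

{"method": "move_arm", "body": {
  "series": [
    [-0.05, -0.016, 0, 0, 0, 0],
    [-0.1, -0.033, 0, 0, 0, 0],
    [-0.15, -0.049, 0, 0, 0, 0],
    [-0.2, -0.065, 0, 0, 0, 0],
    [-0.224, -0.073, 0, 0, 0, 0],
    [-0.224, -0.073, 0, 0, 0, 0],
    [-0.224, -0.073, 0, 0, 0, 0]
  ]
}}

```text
time_s: 12.05
position: [0.6576, 0.1472, 0.1775]
orientation: [0.001, 1.0, -0.0, -0.001]
ft_force: [-0.7, 0.7, -3.9]
opening: 0.0598
```

{"method": "move_arm", "body": {
  "series": [
    [0, 0, 0.04, 0, 0, 0],
    [0, 0, 0.07, 0, 0, 0],
    [0, 0, 0.09, 0, 0, 0],
    [0, 0, 0.102, 0, 0, 0],
    [0, 0, 0.106, 0, 0, 0],
    [0, 0, 0.106, 0, 0, 0]
  ]
}}

```text
time_s: 12.8
position: [0.6587, 0.1478, 0.0736]
orientation: [0.0, 1.0, 0.0, 0.0]
ft_force: [0.2, 1.0, -3.4]
opening: 0.0597
```

{"method": "move_arm", "body": {
  "series": [
    [0, 0, 0.002, 0, 0, 0],
    [0, 0, 0.004, 0, 0, 0],
    [0, 0, 0.004, 0, 0, 0]
  ]
}}

```text
time_s: 13.18
position: [0.6592, 0.1477, 0.0707]
orientation: [0.0, 1.0, 0.0, 0.001]
ft_force: [-2.1, 1.4, 4.2]
opening: 0.0596
```

{"method": "move_arm", "body": {
  "series": [
    [0, 0, 0, 0, 0, 0],
    [0, 0, 0, 0, 0, 0],
    [0, 0, 0, 0, 0, 0],
    [0, 0, 0, 0, 0, 0],
    [0, 0, -0.03, 0, 0, 0],
    [0, 0, -0.08, 0, 0, 0],
    [0, 0, -0.13, 0, 0, 0],
    [0, 0, -0.185, 0, 0, 0]
  ],
  "gripper": 0
}}

```text
time_s: 14.18
position: [0.6582, 0.1473, 0.2554]
orientation: [0.0, 1.0, -0.0, -0.0]
ft_force: [0.7, -0.1, 0.2]
opening: 0.0851
```

{"method": "move_arm", "body": {
  "series": [
    [0.222, -0.367, -0.01, 0, 0, -9],
    [0.222, -0.367, -0.01, 0, 0, -18],
    [0.222, -0.367, -0.01, 0, 0, -27],
    [0.222, -0.367, -0.01, 0, 0, -27],
    [0.222, -0.367, -0.01, 0, 0, -27],
    [0.222, -0.367, -0.01, 0, 0, -27],
    [0.222, -0.367, -0.01, 0, 0, -27],
    [0.222, -0.367, -0.01, 0, 0, -27]
  ]
}}

```text
time_s: 15.18
position: [0.4345, -0.2218, 0.2646]
orientation: [-0.231, 0.973, -0.0, 0.0]
ft_force: [0.9, 0.9, 0.6]
opening: 0.0854
```

```bash
python3 - <<'E'
from h import *
o=get_obs();print(o["time_s"],o["position"],o["orientation"],o["opening"])
w=read_camera("wrist");t=read_camera("top");cv2.imwrite("pics/t4.png",t)
cv2.imwrite("pics/w4.png",w)
print(wproj((.4366,-.2194,.142),o),wproj((.4366+.055*np.cos(.47),-.2194+.055*np.sin(.47),.1),o))
E
```

```text
15.175 [ 0.43445492 -0.22176372  0.26458948] [-2.31164230e-01  9.72914678e-01 -1.81309421e-04  3.08198395e-04] 0.08540164759315028
[323.61880547 193.66197975] [323.65239696 232.63080365]
```

View pics/w4.png

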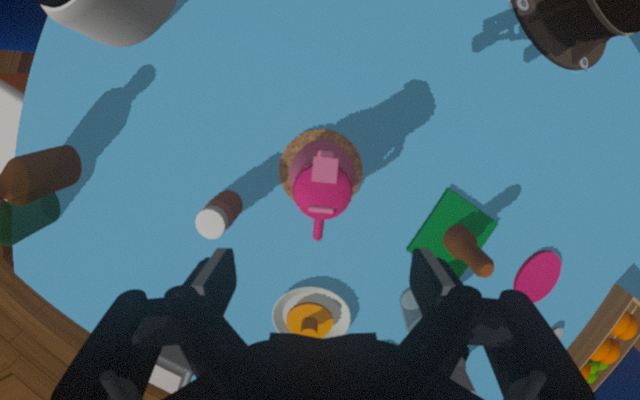

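The pitcher's lid is centred at (322,193), close to prediction. The handle at (319,238) and spout at (325,160) put its yaw about 4° less than I had, so I'll turn that much and go down.

{"method": "move_arm", "body": {
  "series": [
    [-0.003, 0, 0.05, 0, 0, 4],
    [-0.003, 0, 0.1, 0, 0, 4],
    [-0.003, 0, 0.14, 0, 0, 4],
    [-0.003, 0, 0.165, 0, 0, 4],
    [-0.003, 0, 0.177, 0, 0, 4],
    [-0.003, 0, 0.177, 0, 0, 4],
    [-0.003, 0, 0.177, 0, 0, 4]
  ]
}}

```text
time_s: 16.15
position: [0.4401, -0.2179, 0.0881]
orientation: [-0.199, 0.98, -0.0, 0.001]
ft_force: [0.1, -0.2, 1.0]
opening: 0.0854
```

{"method": "move_arm", "body": {
  "series": [
    [0, 0, 0, 0, 0, 0],
    [0, 0, 0, 0, 0, 0],
    [0, 0, 0, 0, 0, 0],
    [0, 0, 0, 0, 0, 0],
    [0, 0, 0, 0, 0, 0],
    [0, 0, 0, 0, 0, 0]
  ],
  "gripper": 1
}}

```text
time_s: 16.9
position: [0.4398, -0.2183, 0.0882]
orientation: [-0.199, 0.98, -0.0, 0.001]
ft_force: [0.1, -1.0, 5.4]
opening: 0.0551
```

{"method": "move_arm", "body": {
  "series": [
    [0, 0, -0.02, 0, 0, 0],
    [0, 0, -0.06, 0, 0, 0],
    [0, 0, -0.11, 0, 0, 0],
    [0, 0, -0.15, 0, 0, 0],
    [0, 0, -0.16, 0, 0, 0],
    [0, 0, -0.16, 0, 0, 0]
  ]
}}

```text
time_s: 17.65
position: [0.4386, -0.2178, 0.2466]
orientation: [-0.199, 0.98, 0.0, 0.0]
ft_force: [-0.2, 0.4, -4.5]
opening: 0.0546
```

```bash
python3 - <<'E'
from h import *
o=get_obs();print(o["time_s"],o["position"],o["orientation"],o["opening"])
w=read_camera("wrist");t=read_camera("top");cv2.imwrite("pics/t5.png",t)
cv2.imwrite("pics/w5.png",np.hstack([w[60:340,130:510],t[100:380,150:530]]))
E
```

```text
17.65 [ 0.43863204 -0.21779158  0.24655692] [-1.98862804e-01  9.80027265e-01  3.75246264e-04  7.11441502e-05] 0.054647825562104596
```

View pics/w5.png

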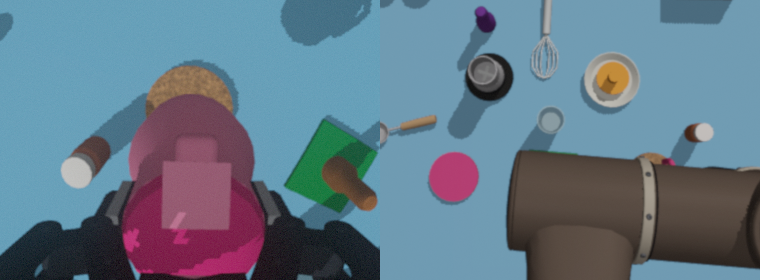

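The pitcher hangs upright in the jaws, and the pink mat is now fully visible in the top view at (304,277). I'll measure that mat and the jar's placing.

```bash
cat > m2.py <<'E'
from h import *
import sys
T=cv2.imread(sys.argv[1]); hsv=cv2.cvtColor(T,cv2.COLOR_BGR2HSV)
def circ(n,lo,hi,box,z):
    x0,y0,x1,y1=box; m=np.zeros(T.shape[:2],np.uint8); m[y0:y1,x0:x1]=cv2.inRange(hsv,lo,hi)[y0:y1,x0:x1]
    cs,_=cv2.findContours(m,0,2); c=max(cs,key=cv2.contourArea)
    cc,r=cv2.minEnclosingCircle(np.array([on("top",p[0],z)[:2] for p in c]).astype(np.float32))
    print(n,np.round(cc,4),round(r,4))
    return m
if __name__=="__main__":
    circ("pink",(160,120,60),(179,255,255),(190,240,260,310),.01)
    circ("black",(0,0,0),(179,255,45),(225,145,295,210),.01)
    c=T[140:215,220:300]; cv2.imwrite("pics/jar.png",cv2.resize(c,None,fx=7,fy=7,interpolation=2))
E
python3 m2.py pics/t5.png
```

```text
pink [0.4334 0.2198] 0.0543
black [0.6588 0.1471] 0.0526
```

View pics/jar.png

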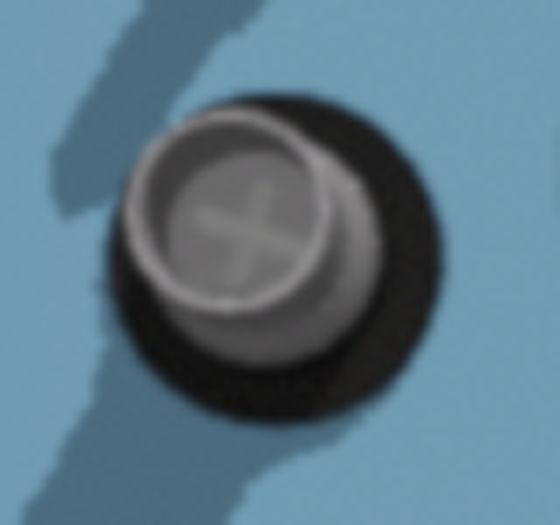

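The jar sits well centred: its rim maps to about (0.658, 0.148), against a mat centre of (0.659, 0.147). I'll carry the pitcher to the pink mat.

{"method": "move_arm", "body": {
  "series": [
    [-0.02, 0.048, 0, 0, 0, 0],
    [-0.041, 0.099, 0, 0, 0, 0],
    [-0.062, 0.15, 0, 0, 0, 0],
    [-0.083, 0.201, 0, 0, 0, 0],
    [-0.104, 0.252, 0, 0, 0, 0],
    [-0.125, 0.303, 0, 0, 0, 0],
    [-0.146, 0.354, 0, 0, 0, 0],
    [-0.168, 0.405, 0, 0, 0, 0]
  ]
}}

```text
time_s: 18.75
position: [0.4347, 0.2218, 0.2454]
orientation: [-0.199, 0.98, -0.001, -0.001]
ft_force: [2.1, 0.2, -3.1]
opening: 0.0548
```

{"method": "move_arm", "body": {
  "series": [
    [0, 0, 0, 0, 0, 0],
    [0, 0, 0.04, 0, 0, 0],
    [0, 0, 0.08, 0, 0, 0],
    [0, 0, 0.12, 0, 0, 0],
    [0, 0, 0.142, 0, 0, 0],
    [0, 0, 0.152, 0, 0, 0],
    [0, 0, 0.152, 0, 0, 0],
    [0, 0, 0.152, 0, 0, 0]
  ]
}}

```text
time_s: 19.75
position: [0.4362, 0.2207, 0.0959]
orientation: [-0.199, 0.98, 0.0, 0.001]
ft_force: [0.1, -0.3, -3.2]
opening: 0.0546
```

{"method": "move_arm", "body": {
  "series": [
    [0, 0, 0.003, 0, 0, 0],
    [0, 0, 0.006, 0, 0, 0],
    [0, 0, 0.008, 0, 0, 0],
    [0, 0, 0.008, 0, 0, 0],
    [0, 0, 0.008, 0, 0, 0]
  ]
}}

```text
time_s: 20.38
position: [0.4362, 0.2206, 0.0882]
orientation: [-0.199, 0.98, 0.0, 0.001]
ft_force: [-3.0, -2.3, 7.3]
opening: 0.055
```

{"method": "move_arm", "body": {
  "series": [
    [0, 0, 0, 0, 0, 0],
    [0, 0, 0, 0, 0, 0],
    [0, 0, 0, 0, 0, 0],
    [0, 0, 0, 0, 0, 0],
    [0, 0, -0.02, 0, 0, 0],
    [0, 0, -0.06, 0, 0, 0],
    [0, 0, -0.11, 0, 0, 0],
    [0, 0, -0.15, 0, 0, 0]
  ],
  "gripper": 0
}}

```text
time_s: 21.38
position: [0.4359, 0.2205, 0.2391]
orientation: [-0.199, 0.98, 0.0, 0.001]
ft_force: [0.2, 0.7, -0.2]
opening: 0.0855
```

{"method": "move_arm", "body": {
  "series": [
    [0.02, -0.048, 0, 0, 0, 0],
    [0.04, -0.098, 0, 0, 0, 8],
    [0.06, -0.147, 0, 0, 0, 16],
    [0.083, -0.203, 0, 0, 0, 23],
    [0.083, -0.203, 0, 0, 0, 23],
    [0.083, -0.203, 0, 0, 0, 23],
    [0.083, -0.203, 0, 0, 0, 23]
  ]
}}

```text
time_s: 22.25
position: [0.4386, 0.002, 0.2371]
orientation: [-0.001, 1.0, 0.0, -0.0]
ft_force: [-0.4, -0.0, 0.1]
opening: 0.0855
```

```bash
python3 - <<'E'
from h import *
o=get_obs();print(o["time_s"],o["position"],o["orientation"],o["opening"])
w=read_camera("wrist");t=read_camera("scene")
cv2.imwrite("pics/w6.png",np.hstack([w[60:340,210:590],t[60:340,130:510]]))
print(wproj((.439,.0017,.116),o)-[210,60])
E
```

```text
22.25 [0.43863288 0.00199146 0.23707612] [-5.79703233e-04  9.99999831e-01  2.05936742e-05 -3.03728877e-05] 0.08545084588544738
[111.32888324 131.590916  ]
```

View pics/w6.png

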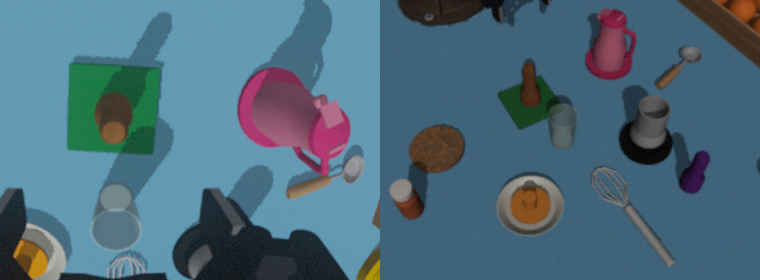

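The pitcher stands on pink and the jar on black. The tamper's tip is at crop (113,131), as predicted, so I'll pick it up.

{"method": "move_arm", "body": {
  "series": [
    [0, 0, 0.06, 0, 0, 0],
    [0, 0, 0.11, 0, 0, 0],
    [0, 0, 0.15, 0, 0, 0],
    [0, 0, 0.168, 0, 0, 0],
    [0, 0, 0.168, 0, 0, 0],
    [0, 0, 0.168, 0, 0, 0]
  ]
}}

```text
time_s: 23.1
position: [0.4392, 0.0018, 0.0698]
orientation: [-0.0, 1.0, 0.0, 0.0]
ft_force: [0.6, 0.9, 1.6]
opening: 0.0854
```

{"method": "move_arm", "body": {
  "series": [
    [0, 0, 0, 0, 0, 0],
    [0, 0, 0, 0, 0, 0],
    [0, 0, 0, 0, 0, 0],
    [0, 0, 0, 0, 0, 0],
    [0, 0, 0, 0, 0, 0],
    [0, 0, 0, 0, 0, 0],
    [0, 0, 0, 0, 0, 0],
    [0, 0, 0, 0, 0, 0]
  ],
  "gripper": 1
}}

```text
time_s: 24.1
position: [0.4388, 0.0011, 0.0695]
orientation: [0.0, 1.0, -0.0, 0.0]
ft_force: [-0.8, -0.7, 6.2]
opening: 0.0265
```

{"method": "move_arm", "body": {
  "series": [
    [0, 0, -0.02, 0, 0, 0],
    [0, 0, -0.06, 0, 0, 0],
    [0, 0, -0.09, 0, 0, 0],
    [0, 0, -0.1, 0, 0, 0],
    [0, 0, -0.1, 0, 0, 0]
  ]
}}

```text
time_s: 24.72
position: [0.4383, 0.0012, 0.1688]
orientation: [0.0, 1.0, 0.0, 0.0]
ft_force: [-0.9, -0.0, -2.0]
opening: 0.0265
```

```bash
python3 - <<'E'
from h import *
import m2
o=get_obs();print(o["time_s"],o["position"])
t=read_camera("top");cv2.imwrite("pics/t7.png",t);m2.T=t;m2.hsv=cv2.cvtColor(t,cv2.COLOR_BGR2HSV)
E
cat > m3.py <<'E'
E
sed -i 's/^T=cv2.imread(sys.argv\[1\]); hsv.*/if len(sys.argv)>1: T=cv2.imread(sys.argv[1]); hsv=cv2.cvtColor(T,cv2.COLOR_BGR2HSV)/' m2.py; rm m3.py
python3 - pics/t7.png <<'E'
from m2 import *
circ("cork",(5,60,40),(25,255,200),(385,240,450,310),.01)
S=cv2.imread("pics/t7.png"); print(T.shape)
E
```

```text
Traceback (most recent call last):
  File "m2.py", line 3, in <module>
    T=cv2.imread(sys.argv[1]); hsv=cv2.cvtColor(T,cv2.COLOR_BGR2HSV)
                 ~~~~~~~~^^^
IndexError: list index out of range
[ WARN:0@0.571] global loadsave.cpp:275 findDecoder imread_('pics/t7.png'): can't open/read file: check file path/integrity
Traceback (most recent call last):
  File "m2.py", line 3, in <module>
    if len(sys.argv)>1: T=cv2.imread(sys.argv[1]); hsv=cv2.cvtColor(T,cv2.COLOR_BGR2HSV)
                                                       ~~~~~~~~~~~~^^^^^^^^^^^^^^^^^^^^^
cv2.error: OpenCV(4.12.0) /io/opencv/modules/imgproc/src/color.cpp:199: error: (-215:Assertion failed) !_src.empty() in function 'cvtColor'
```

```bash
python3 -c "
from h import *
cv2.imwrite('pics/t7.png',read_camera('top'))"
python3 - pics/t7.png <<'E'
from m2 import *
m=circ("cork",(5,60,40),(25,255,220),(385,240,450,310),.01); print((m>0).sum())
E
```

```text
cork [ 0.4424 -0.2206] 0.0542
1852
```

{"method": "move_arm", "body": {
  "series": [
    [-0.001, -0.05, 0, 0, 0, 0],
    [-0.002, -0.1, 0, 0, 0, 0],
    [-0.003, -0.15, 0, 0, 0, 0],
    [-0.004, -0.2, 0, 0, 0, 0],
    [-0.004, -0.222, 0, 0, 0, 0],
    [-0.004, -0.222, 0, 0, 0, 0],
    [-0.004, -0.222, 0, 0, 0, 0]
  ]
}}

```text
time_s: 25.65
position: [0.4417, -0.2206, 0.1679]
orientation: [0.001, 1.0, 0.0, -0.001]
ft_force: [0.3, 0.1, -1.1]
opening: 0.0265
```

{"method": "move_arm", "body": {
  "series": [
    [0, 0, 0.04, 0, 0, 0],
    [0, 0, 0.07, 0, 0, 0],
    [0, 0, 0.087, 0, 0, 0],
    [0, 0, 0.093, 0, 0, 0],
    [0, 0, 0.093, 0, 0, 0],
    [0, 0, 0.093, 0, 0, 0]
  ]
}}

```text
time_s: 26.4
position: [0.443, -0.2207, 0.0769]
orientation: [0.0, 1.0, -0.0, 0.001]
ft_force: [0.2, -0.3, -1.3]
opening: 0.0268
```

{"method": "move_arm", "body": {
  "series": [
    [0, 0, 0.003, 0, 0, 0],
    [0, 0, 0.006, 0, 0, 0],
    [0, 0, 0.0075, 0, 0, 0],
    [0, 0, 0.0075, 0, 0, 0],
    [0, 0, 0.0075, 0, 0, 0]
  ]
}}

```text
time_s: 27.02
position: [0.4427, -0.221, 0.0696]
orientation: [0.0, 1.0, -0.0, 0.0]
ft_force: [-3.0, 3.1, 10.4]
opening: 0.0267
```

{"method": "move_arm", "body": {
  "series": [
    [0, 0, 0, 0, 0, 0],
    [0, 0, 0, 0, 0, 0],
    [0, 0, 0, 0, 0, 0],
    [0, 0, 0, 0, 0, 0],
    [0, 0, 0, 0, 0, 0],
    [0, 0, -0.04, 0, 0, 0],
    [0, 0, -0.09, 0, 0, 0],
    [0, 0, -0.13, 0, 0, 0]
  ],
  "gripper": 0
}}

```text
time_s: 28.02
position: [0.4425, -0.221, 0.2006]
orientation: [0.0, 1.0, -0.0, 0.001]
ft_force: [0.5, -0.1, -0.5]
opening: 0.0854
```

{"method": "move_arm", "body": {
  "series": [
    [-0.05, 0.021, 0, 0, 0, 0],
    [-0.1, 0.042, 0, 0, 0, 0],
    [-0.15, 0.063, 0, 0, 0, 0],
    [-0.2, 0.084, 0, 0, 0, 0],
    [-0.217, 0.091, 0, 0, 0, 0],
    [-0.217, 0.091, 0, 0, 0, 0],
    [-0.217, 0.091, 0, 0, 0, 0]
  ]
}}

```text
time_s: 28.9
position: [0.6585, -0.1304, 0.1985]
orientation: [0.0, 1.0, 0.0, -0.0]
ft_force: [-0.1, -0.4, 0.0]
opening: 0.0854
```

```bash
python3 - <<'E'
from h import *
o=get_obs();print(o["time_s"],o["position"],o["orientation"],o["opening"])
w=read_camera("wrist");t=read_camera("top");cv2.imwrite("pics/t8.png",t)
cv2.imwrite("pics/w8.png",np.hstack([w[60:340,130:510],t[100:380,150:530]]))
print(wproj((.6609,-.1308,.022),o)-[130,60],wproj((.6609,-.1308,.052),o)-[130,60])
E
```

```text
28.9 [ 0.65847339 -0.13040232  0.19854063] [ 4.59260376e-04  9.99999839e-01  2.34655364e-05 -3.32439904e-04] 0.0854073784330421
[191.44065681 119.85310167] [191.3257357  126.83515278]
```

View pics/w8.png

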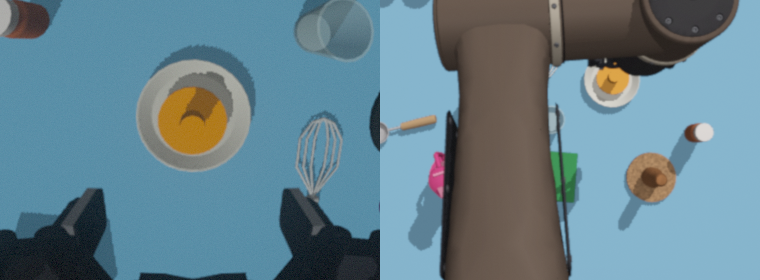

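The lid is centred at (192,121) in the crop, within 1.5 px of the prediction, and the tamper stands on cork. I'll go down and grip the lid's knob.

{"method": "move_arm", "body": {
  "series": [
    [-0.002, 0, 0.05, 0, 0, 0],
    [-0.002, 0, 0.1, 0, 0, 0],
    [-0.002, 0, 0.14, 0, 0, 0],
    [-0.002, 0, 0.16, 0, 0, 0],
    [-0.002, 0, 0.168, 0, 0, 0],
    [-0.002, 0, 0.168, 0, 0, 0],
    [-0.002, 0, 0.168, 0, 0, 0]
  ]
}}

```text
time_s: 29.88
position: [0.6622, -0.1301, 0.0321]
orientation: [0.0, 1.0, 0.0, 0.001]
ft_force: [-0.3, 0.6, 0.8]
opening: 0.0854
```

{"method": "move_arm", "body": {
  "series": [
    [0, 0, 0, 0, 0, 0],
    [0, 0, 0, 0, 0, 0],
    [0, 0, 0, 0, 0, 0],
    [0, 0, 0, 0, 0, 0],
    [0, 0, 0, 0, 0, 0],
    [0, 0, 0, 0, 0, 0],
    [0, 0, 0, 0, 0, 0],
    [0, 0, 0, 0, 0, 0]
  ],
  "gripper": 1
}}

```text
time_s: 30.88
position: [0.6617, -0.13, 0.031]
orientation: [0.0, 1.0, -0.0, 0.0]
ft_force: [-1.3, -0.3, 6.2]
opening: 0.024
```

{"method": "move_arm", "body": {
  "series": [
    [0, 0, -0.02, 0, 0, 0],
    [0, 0, -0.06, 0, 0, 0],
    [0, 0, -0.11, 0, 0, 0],
    [0, 0, -0.16, 0, 0, 0],
    [0, 0, -0.17, 0, 0, 0],
    [0, 0, -0.17, 0, 0, 0]
  ]
}}

```text
time_s: 31.62
position: [0.6614, -0.1298, 0.2007]
orientation: [0.0, 1.0, 0.0, 0.0]
ft_force: [0.3, 1.1, -1.5]
opening: 0.0241
```

```bash
python3 - <<'E'
from h import *
o=get_obs();print(o["time_s"],o["position"],o["orientation"],o["opening"])
w=read_camera("wrist");t=read_camera("scene")
cv2.imwrite("pics/w9.png",np.hstack([w[90:400,130:510],t[60:370,130:510]]))
E
```

```text
31.625 [ 0.66138393 -0.12984468  0.20069559] [4.05229837e-04 9.99999813e-01 2.86405817e-04 3.57574200e-04] 0.02414701324722365
```

View pics/w9.png

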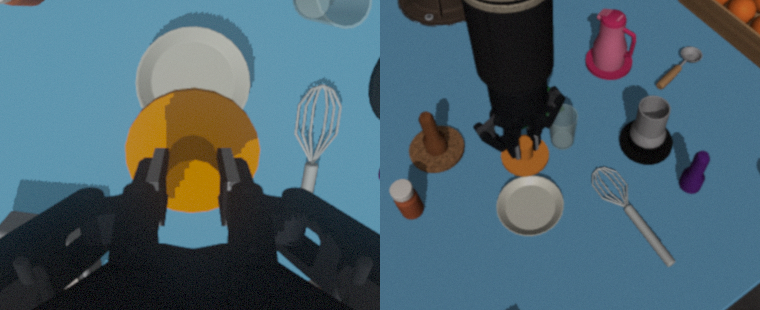

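The lid is held level and the saucer is empty. I'll move it over the jar.

{"method": "move_arm", "body": {
  "series": [
    [0, 0.05, 0, 0, 0, 0],
    [0.001, 0.1, 0, 0, 0, 0],
    [0.002, 0.15, 0, 0, 0, 0],
    [0.003, 0.2, 0, 0, 0, 0],
    [0.003, 0.25, 0, 0, 0, 0],
    [0.003, 0.278, 0, 0, 0, 0],
    [0.003, 0.278, 0, 0, 0, 0],
    [0.003, 0.278, 0, 0, 0, 0]
  ]
}}

```text
time_s: 32.72
position: [0.658, 0.1476, 0.199]
orientation: [0.0, 1.0, -0.001, -0.001]
ft_force: [0.3, -0.4, -0.6]
opening: 0.024
```

{"method": "move_arm", "body": {
  "series": [
    [0, 0, 0.02, 0, 0, 0],
    [0, 0, 0.04, 0, 0, 0],
    [0, 0, 0.05, 0, 0, 0],
    [0, 0, 0.05, 0, 0, 0],
    [0, 0, 0.05, 0, 0, 0]
  ]
}}

```text
time_s: 33.35
position: [0.6591, 0.1478, 0.1514]
orientation: [0.0, 1.0, 0.0, 0.001]
ft_force: [-0.0, 0.2, -0.1]
opening: 0.0242
```

```bash
python3 - <<'E'
from h import *
o=get_obs();print(o["time_s"],o["position"],o["orientation"],o["opening"],o["ft_force"])
w=read_camera("wrist");t=read_camera("scene")
cv2.imwrite("pics/w10.png",np.hstack([w[90:400,130:510],cv2.resize(t[120:260,320:490],(380,310),interpolation=2)]))
E
```

```text
33.35 [0.65913513 0.14775184 0.15142899] [4.55899104e-04 9.99999742e-01 1.21159075e-04 5.40965960e-04] 0.024195289764593203 [-0.03866046  0.23045268 -0.08109572]
```

View pics/w10.png

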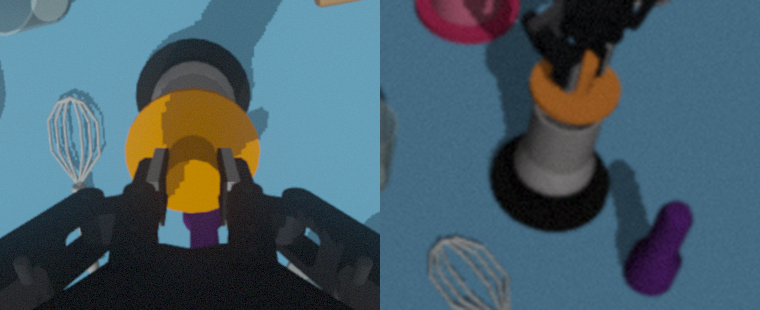

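The lid sits concentric above the jar, so I'll lower it.

{"method": "move_arm", "body": {
  "series": [
    [0, 0, 0.004, 0, 0, 0],
    [0, 0, 0.008, 0, 0, 0],
    [0, 0, 0.012, 0, 0, 0],
    [0, 0, 0.016, 0, 0, 0],
    [0, 0, 0.019, 0, 0, 0],
    [0, 0, 0.019, 0, 0, 0],
    [0, 0, 0.019, 0, 0, 0]
  ]
}}

```text
time_s: 34.33
position: [0.6587, 0.148, 0.1317]
orientation: [0.0, 1.0, 0.0, 0.0]
ft_force: [-0.5, 0.5, -1.3]
opening: 0.024
```

{"method": "move_arm", "body": {
  "series": [
    [0, 0, 0.001, 0, 0, 0],
    [0, 0, 0.002, 0, 0, 0],
    [0, 0, 0.002, 0, 0, 0]
  ]
}}

```text
time_s: 34.7
position: [0.6588, 0.148, 0.1302]
orientation: [0.0, 1.0, 0.0, 0.0]
ft_force: [-1.0, 0.1, 3.3]
opening: 0.0239
```

Contact came at the expected height. I'll release, go up and back off, then check from above.

{"method": "move_arm", "body": {
  "series": [
    [0, 0, 0, 0, 0, 0],
    [0, 0, 0, 0, 0, 0],
    [0, 0, 0, 0, 0, 0],
    [0, 0, 0, 0, 0, 0],
    [0, 0, 0, 0, 0, 0],
    [0, 0, -0.03, 0, 0, 0],
    [0, 0, -0.08, 0, 0, 0],
    [0, 0, -0.13, 0, 0, 0]
  ],
  "gripper": 0
}}

```text
time_s: 35.7
position: [0.6584, 0.1478, 0.2609]
orientation: [0.0, 1.0, -0.0, -0.0]
ft_force: [0.4, 0.2, 0.2]
opening: 0.0857
```

{"method": "move_arm", "body": {
  "series": [
    [0.03, -0.06, -0.06, 0, 0, 0],
    [0.06, -0.12, -0.06, 0, 0, 0],
    [0.1, -0.36, -0.06, 0, 0, 0],
    [0.1, -0.36, -0.06, 0, 0, 0],
    [0.2, -0.5, -0.06, 0, 0, 0],
    [0.2, -0.5, -0.06, 0, 0, 0],
    [0.2, -0.5, -0.06, 0, 0, 0],
    [0.2, -0.5, -0.06, 0, 0, 0]
  ]
}}

```text
time_s: 36.7
position: [0.4815, -0.3001, 0.3195]
orientation: [0.0, 1.0, -0.0, 0.0]
ft_force: [0.8, -1.2, 0.4]
opening: 0.0858
```

```bash
python3 - <<'E'
from h import *
o=get_obs();print(o["time_s"],o["position"],o["opening"],o["ft_force"])
t=read_camera("top");s=read_camera("scene");cv2.imwrite("pics/t11.png",t);cv2.imwrite("pics/s11.png",s)
cv2.imwrite("pics/f11.png",np.hstack([t[60:380,150:530],s[60:380,130:510]]))
E
```

```text
36.7 [ 0.48146755 -0.30013028  0.31946767] 0.08577663052620117 [ 0.82003888 -1.17352977  0.37943781]
```

View pics/f11.png

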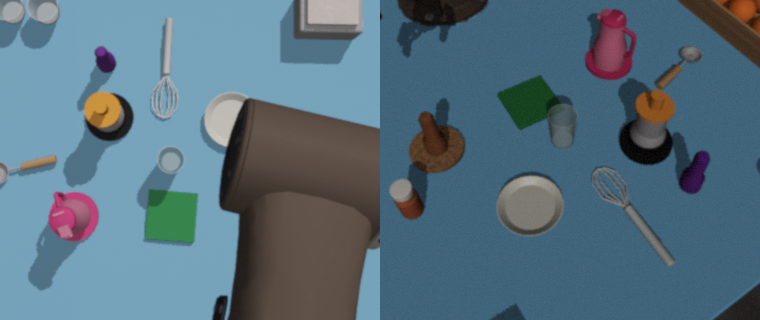

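All three are home and the lid is seated. One numeric check before handing in.

```bash
python3 - pics/t11.png <<'E'
from m2 import *
circ("lid brim",(5,150,120),(22,255,255),(230,140,280,200),.121)
circ("black",(0,0,0),(179,255,45),(225,145,295,210),.01)
circ("pinkmat+pitcher",(160,120,60),(179,255,255),(190,240,260,310),.01)
c=T[240:310,185:265];cv2.imwrite("pics/p.png",cv2.resize(c,None,fx=7,fy=7,interpolation=2))
E
```

```text
lid brim [0.659  0.1474] 0.0375
black [0.6584 0.1471] 0.0523
pinkmat+pitcher [0.437 0.225] 0.0601
```

View pics/p.png

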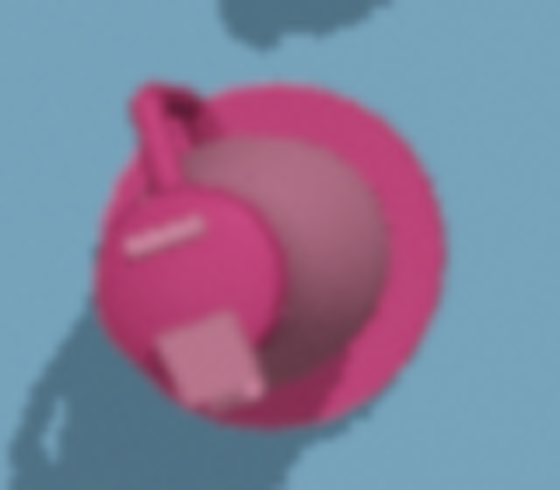

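The pitcher is within a few millimetres of its mat's centre, and the lid brim at (0.659, 0.147) is concentric with the black mat. I'm handing in.

```bash
python3 - <<'E'
from h import *
print(np.round(on("top",(212.1,279.7),.142),4)); print(np.abs(get_obs()["joint_velocities"]).max()); print(finish_job())
E
```

```text
[0.4348 0.2152 0.142 ]
0.08290936407906004
the job is handed in; nothing more can be done
None
```

The job is done and handed in at about 37 s of the 122 s allowed; the hand-in reports no verdict. I parked the tamper on the green board, then moved the jar to black, the pitcher to pink and the tamper to cork. With all three home, I seated the orange lid on the jar.

Last checks:
- **Lid and jar:** the lid's brim is centred at (0.659, 0.147) and the black mat at (0.658, 0.147). Contact came at the expected seating height.
- **Pitcher:** it stands upright, about 4–5 mm from the pink mat's centre. That is the largest offset I found.
- **Tamper:** it stands upright on the cork mat in the scene view. I set it down at (0.443, -0.221) against a mat centre of (0.442, -0.221). In the last top view the arm hid it, so I did not measure it again there.
- **Bystanders:** the tumbler and whisk look unmoved, judged by eye. The largest force read at the end of a move was about 11 N.

The arm was still settling slightly at hand-in, with the gripper open and about 0.32 m up.

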